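# Step the battery tester's sprung load lever to its third click and hold it

### The arm

A 7-joint arm with a two-finger parallel gripper is mounted at the origin on the work surface; the furniture and walls round the work are solid. World frame = base frame: x ahead of the robot, y to its left, z up, the work surface at z = 0. Lengths are in m, angles in rad, forces in N, time in s.
With the tool pointing down it reaches from about 0.425 to 0.925 m from the base axis. Payload 6.8 kg.
Tool frame: the origin (TCP) lies at the very end of the fingers, on their centre line; the grasp point (between the pads) lies 19 mm behind it; z points along the fingers, y is the line along which they close (so a half turn about z gives the same grasp; the last joint's range is limited). The gripper opens to 85 mm and grips with 20 to 120 N. Pads are 22 mm wide; open, the fingers measure 114 mm over their backs; the gripper's body (76 mm by 85 mm) begins 54 mm behind the grasp point. The pads swing forward as they close: fully open they stand 13 mm farther back than shut.
Start: joints at [1.218, 0.477, 0.022, 1.555, -0.011, 1.109, -0.083], TCP at [0.164, -0.655, 0.231] pointing down, gripper open.
Joint ranges: [-2.96, 2.96], [-0.34, 2.1], [-1.41, 1.46], [0.24, 2.44], [-1.37, 4.51], [0.17, 1.92], [-2.96, 2.96]. Speed limits (rad/s): [2.39, 2.39, 3.14, 3.14, 3.14, 3.14, 3.14].

### API

Orientations are given as a unit quaternion [w, x, y, z].
In Python, from station import telemetry, viewer, job, search_frame, cut_out gives the robot as it stands. The module is installed in compiled form; this text tells all that it offers.
- The arm moves only by the shell command python3 -m crank 'ROWS' [FORCE]. ROWS is JSON, a list of rows, each an object with "delta_rot": the turn, a rotation vector about the tool's x, y, z in degrees, a list of three; "xyz": the shift along the tool's x, y, z in m, a list of three; "fingers": the gripper command: -1 is fully open, 1 is shut, values between are in proportion. In form: [{"delta_rot": [ax, ay, az], "xyz": [dx, dy, dz], "fingers": fingers}, ...]. A call has 1 to 10 rows; each row is the pose to reach, as a shift and turn from the pose commanded when the call began, along the tool's axes at that moment; what a row does not reach only later rows make up. A row lasts 1/10 s, in which the tool goes at most 50 mm and 8.59 degrees, less where a joint would pass 70% of its speed; a pose out of reach is approached as far as the arm can. A call with a gripper value outside its range is refused whole. The fingers move at their own pace and stop on an object; FORCE is the grip in N (left out, the last holds). Time passes only in rows, so rows that repeat a pose let the fingers close. It gives the time, the measured TCP pose, the force, the opening and the grip force at its end, in the units of the state.
- telemetry.get_obs(): the state, without advancing time (a new reading comes with each control period).
- viewer.read_camera(name): name is "side" or "top"; returns a dict with "img" (384x512x3 uint8, red, green, blue), "fx", "fy", "cx", "cy" (pixels), "origin" and "rotation" of the camera in the world. Camera axes: x right, y up, looking along -z (the intrinsics and any distortion apply to the point x, -y, -z); pixel columns grow to the right and rows downward; lengths in m; the calibration is good to about 2 mm. A picture is of the moment at which its call begins. There is no depth.
- job.hand_in(): hands the job in; it is judged then, once.
Trained networks look in the newest picture that a camera, given by its name, has taken for a name from the list of things; names that differ only in an ending like _2 or _b are one class to them, and where a whole thing is asked for, a point or a joint stands for the part that bears it (a point fixed in the world has none). Each returns a list of dicts, best first, with "score" (0 to 1); they miss things now and then, are a little off and sometimes report something else, mostly with a low value. They report only what shows in the picture. A call takes as long as a camera call.
- search_frame(camera, thing): "pixel" ([column, row] in pixels, amid what is visible of it).
- cut_out(camera, thing): "pixels" (384x512 bool, what is visible of it) and "pixel" ([column, row] in pixels, amid what is visible of it).
The state is a dict: "t": time; "q": joint angles; "joint_vel": joint speeds; "joint_torque": joint torques, N m; "eef_pos": TCP position; "tool_rot": TCP orientation; "contact_force": force on the tool from outside, world axes, zero at the start; "torque": the same for the moment, N m; "gripper_width": opening from 0.0 (shut) to 1.0 (fully open); "grasp_force": force on a finger pad.
Only numpy, scipy, OpenCV 4.12 (cv2) and the standard library are available. Lean on these libraries where they do the work, as an engineer would, in place of code of your own. Each camera call takes 0.05 s, during which the arm holds its last target. There are 200 camera calls.

### The job

Put the battery in the tester under load step by step: press the tester's spring-return lever down gently with the fingertips to its first click and stay there about a second, then to the second click for about a second, then on to the third and no farther. Keep holding it at the third click: the program finishes while the lever is still held down there. Only press, do not grip: never put more than 20 N on the tester, and leave the rubber stamp and the eraser where they are.

Things in the scene. Friction and masses are not known exactly. Their poses are not given: they have to be found in the camera images.
- tester: Battery tester, fixed to the left part of the desk on a wooden plinth that raises it 0 to 65 mm, a different amount each time: grey case 100 mm (x) by 110 mm (y), 55 mm high, a battery on top in white saddles. Origin: centre of the case's underside; z up; front faces its own -x, roughly to the robot. On its +y side (left from the robot) is the lever, by a round grey cheek, its highest part, 122 mm up
- lever_axis (a point): Middle of the black lever drum (42 mm diameter, 16 mm thick), on the level axis, along the tester's y, that the lever turns about: [-15, 66, 88] mm in the tester's frame, same axes; it does not move
- lever_bar (a point): Middle of the lever's white cross bar (14 mm thick, 36 mm long along the tester's y) at the end of a steel rod, 75 mm from the axis, in front. Press on top of it. At joint value q it stands, from lever_axis in the tester's axes, at [-75 cos(0.6 - q), 0, 75 sin(0.6 - q)] mm: 42 mm above the axis at rest, 26 mm below it at the third click
- load_lever (a joint): Angle of the lever in rad: 0 at rest (up), growing as it is pressed down; clicks (detents) at 0.32, 0.64 and 0.96; a stop at 1.28. The spring always returns it to 0 when let go; holding it at a click takes 3 to 6 N at the bar, pressing it on to the next one at most 8 N
- rubber_stamp: Bystander: rubber stamp with an upright wooden knob, 28 x 62 mm, 73 mm high, loose; origin under its centre
- eraser: Bystander: eraser block, 21 x 45 x 12 mm, loose; origin under its centre
- monitor_far: Obstacle, fixed: monitor to the right of the tester. Screen upright along x, x = 0.01 to 0.63 m, y = 0.15 to 0.21 m, 80 to 458 mm above the desk; stand behind it at x = 0.29 to 0.36 m, up to y = 0.33 m, 100 mm high there, 200 mm by the screen. A second one, left of and behind the robot's base, has its screen at x = -0.58 to 0.12 m, y = 0.24 to 0.28 m, up to 478 mm

How it is judged:
By the outcome, as a careful person would: the job done as asked, in the order asked, and still so for the second after the job is handed in, while the arm keeps its last pose, push and grip.
It also fails if it takes over 32 s, if anything falls off the work surface, if the arm or the gripper's body presses on something with over 40 N, if the wrist force passes 120 N, or if a joint passes its speed limit or range.

## Working session

There is one attempt and no reset: what is moved stays moved. The work goes in short steps, Python scripts to look and compute and a shell command to move; the robot and the scene stay as the last step left them, time stands still between calls to the robot, and variables do not carry over. Pictures are saved under pics/ and viewed, at most 10 in all, crops included, and the job is handed in when it is done.

```bash
mkdir -p pics; python3 - <<'E'
from station import telemetry, viewer, search_frame
import cv2, numpy as np
o=telemetry.get_obs()
for k in("t","eef_pos","tool_rot","contact_force","gripper_width"):print(k,np.round(o[k],4))
for c in("side","top"):
    d=viewer.read_camera(c); cv2.imwrite(f"pics/{c}0.png",d["img"][:,:,::-1])
    print(c,{k:np.round(v,4).tolist() for k,v in d.items() if k!="img"})
    for n in("tester","lever_axis","lever_bar","rubber_stamp","eraser"):
        print(n,[(np.round(r["pixel"],1).tolist(),round(r["score"],2)) for r in search_frame(c,n)[:3]])
E
```

```text
t 0.0
eef_pos [ 0.1634 -0.6543  0.2303]
tool_rot [-9.000e-04  9.925e-01  1.221e-01 -2.000e-04]
contact_force [-0.507   0.5949 -0.6952]
gripper_width 1.0038
side {'fx': 392.1155, 'fy': 392.1155, 'cx': 257.4095, 'cy': 195.349, 'origin': [0.417, 0.9589, 0.6749], 'rotation': [-0.0135, -0.0132, 0.4415, 0.897]}
tester [([234.9, 260.6], 0.62)]
lever_axis [([238.2, 265.7], 0.59)]
lever_bar [([264.1, 234.4], 0.85)]
rubber_stamp [([210.0, 226.4], 0.9), ([233.5, 260.4], 0.41)]
eraser [([247.5, 232.0], 0.43)]
top {'fx': 499.6421, 'fy': 499.6421, 'cx': 254.4296, 'cy': 187.4824, 'origin': [0.2849, 0.3082, 0.9927], 'rotation': [0.7097, 0.0639, -0.0706, -0.6981]}
tester [([220.3, 174.2], 0.6)]
lever_axis [([218.2, 176.6], 0.68)]
lever_bar [([224.3, 203.9], 0.75)]
rubber_stamp [([284.8, 144.9], 0.71)]
eraser [([292.6, 188.8], 0.63)]
```

View pics/side0.png

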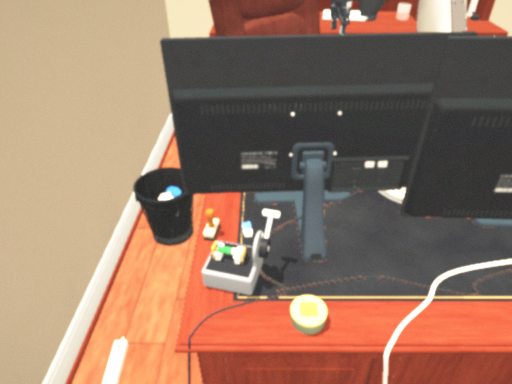

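View pics/top0.png

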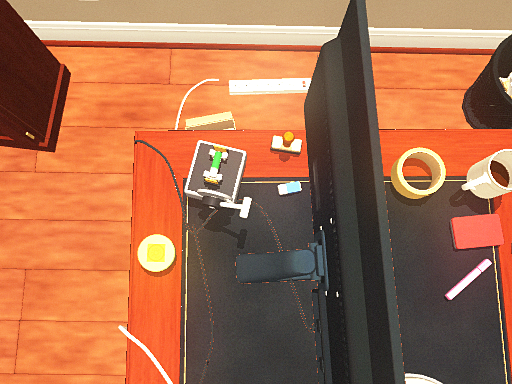

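```bash
python3 - <<'E'
import cv2, numpy as np
a=cv2.imread("pics/side0.png")[190:310,185:315]; b=cv2.imread("pics/top0.png")[125:245,170:300]
f=lambda i:cv2.resize(i,None,fx=3,fy=3,interpolation=cv2.INTER_CUBIC)
cv2.imwrite("pics/zoom.png",np.hstack([f(a),f(b)]))
E
```

```text
(no output)
```

View pics/zoom.png

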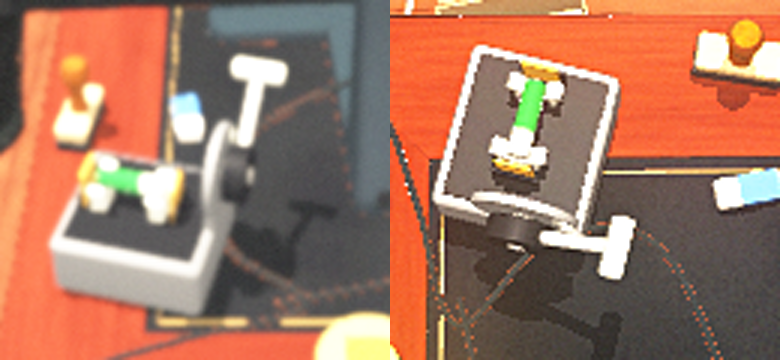

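```bash
cat > h.py <<'E'
import numpy as np
from scipy.spatial.transform import Rotation as R
from scipy.optimize import least_squares
C={"side":(392.1155,257.4095,195.349,[0.417,0.9589,0.6749],[-0.0135,-0.0132,0.4415,0.897]),
"top":(499.6421,254.4296,187.4824,[0.2849,0.3082,0.9927],[0.7097,0.0639,-0.0706,-0.6981])}
def proj(c,P):
    f,cx,cy,o,q=C[c]; p=R.from_quat([*q[1:],q[0]]).inv().apply(np.atleast_2d(P)-o)
    return np.c_[cx-f*p[:,0]/p[:,2],cy+f*p[:,1]/p[:,2]]
E
python3 - <<'E'
from h import *
bar=[-76.9,66,130.4]
K={"side":[(bar,271,213.3),([-15,74,88],264,247.3),([50,-55,55],202.7,270),([50,55,55],248.3,277.3),([50,55,0],246.7,294),([50,-55,0],204,286)],
"top":[(bar,245,207.3),([-15,74,88],211.7,202.3),([50,-55,55],199.3,140.7),([-50,-55,55],245.7,151.7),([50,55,55],185.7,195.7)]}
W=lambda p,X:R.from_euler("z",p[3]).apply(np.array(X)/1e3)+p[:3]
f=lambda p:np.concatenate([(proj(c,W(p,[k[0] for k in K[c]]))-np.array([k[1:] for k in K[c]])).ravel() for c in K])
s=least_squares(f,[.35,.38,.03,1.4],loss="soft_l1")
print(s.x,np.round(f(s.x).reshape(-1,2),1).tolist())
for n,q in(("rest",0),("c1",.32),("c2",.64),("c3",.96)):
    print(n,np.round(W(s.x,[[-15-75*np.cos(.6-q),66,88+75*np.sin(.6-q)]]),4))
print("axis",W(s.x,[[-15,66,88]]))
E
```

```text
[0.49781644 0.3742925  0.00161449 1.33396386] [[0.8, -0.4], [4.2, 0.3], [-2.4, -1.0], [2.7, 2.4], [4.8, 3.0], [-1.1, 0.2], [1.2, -0.0], [0.7, 4.2], [-0.3, -3.5], [3.1, -1.9], [-2.4, -4.6]]
rest [[0.4156 0.315  0.132 ]]
c1 [[0.4132 0.3051 0.1103]]
c2 [[0.4126 0.3023 0.0866]]
c3 [[0.4137 0.307  0.0632]]
axis [[0.43013939 0.37519644 0.08961449]]
```

```bash
python3 - <<'E'
from h import *
for c in C: print(c,np.round(proj(c,[[.63,.21,.458],[.63,.21,.08],[.01,.21,.458],[.325,.33,0]]),1).tolist())
def tri(a,b):
    g=lambda X:np.r_[proj("side",X)[0]-a,proj("top",X)[0]-b]
    s=least_squares(g,[.45,.35,.1]); return np.round(s.x,4),np.round(s.fun,1)
for n,a,b in(("bar",(271,213.3),(245,207.3)),("drum",(264,247.3),(211.7,202.3)),("+50-55",(202.7,270),(199.3,140.7)),("+50+55",(248.3,277.3),(185.7,195.7))):print(n,*tri(a,b))
E
```

```text
side [[159.3, 41.6], [184.6, 200.3], [498.0, 41.1], [310.4, 261.4]]
top [[336.9, -11.9], [303.0, 102.1], [347.3, 580.7], [238.1, 262.8]]
bar [0.4162 0.3171 0.1323] [ 0.5  0.1  0.1 -0.4]
drum [0.4303 0.3785 0.0915] [ 0.3  0.1  0.  -0.3]
+50-55 [0.5578 0.4095 0.0529] [ 0.3  0.1  0.  -0.3]
+50+55 [0.4543 0.4305 0.0554] [ 3.7  0.8  0.5 -3.5]
```

```bash
python3 -m crank '[{"delta_rot":[0,0,0],"xyz":[0,0,-0.05],"fingers":1},{"delta_rot":[0,0,0],"xyz":[0,0,-0.1],"fingers":1},{"delta_rot":[0,0,0],"xyz":[0,-0.01,-0.15],"fingers":1},{"delta_rot":[0,0,0],"xyz":[0,-0.02,-0.2],"fingers":1},{"delta_rot":[0,0,0],"xyz":[0,-0.03,-0.25],"fingers":1},{"delta_rot":[0,0,0],"xyz":[0,-0.05,-0.29],"fingers":1},{"delta_rot":[0,0,0],"xyz":[0,-0.07,-0.33],"fingers":1},{"delta_rot":[0,0,0],"xyz":[0,-0.08,-0.36],"fingers":1},{"delta_rot":[0,0,0],"xyz":[0,-0.08,-0.36],"fingers":1}]'; cat >st.py <<'E'
from station import telemetry
import numpy as np
o=telemetry.get_obs()
for k in("t","q","eef_pos","tool_rot","contact_force","gripper_width"):print(k,np.round(o[k],3))
E
python3 st.py
```

```text
t: 1.5
eef_pos: [0.1439, -0.5767, 0.5976]
tool_rot: [0.005, 0.993, 0.122, 0.001]
contact_force: [-0.4, 0.9, 0.6]
gripper_width: 0.002
grasp_force: 0.0
t 1.5
q [ 1.188  0.238  0.047  1.096 -0.012  1.797 -0.095]
eef_pos [ 0.144 -0.577  0.598]
tool_rot [0.005 0.993 0.122 0.001]
contact_force [-0.404  0.917  0.61 ]
gripper_width 0.002
```

```bash
python3 -m crank '[{"delta_rot":[0,0,-4.5],"xyz":[0.046,-0.002,0],"fingers":1},{"delta_rot":[0,0,-9],"xyz":[0.092,-0.007,0],"fingers":1},{"delta_rot":[0,0,-13.5],"xyz":[0.138,-0.016,0],"fingers":1},{"delta_rot":[0,0,-18],"xyz":[0.182,-0.029,0],"fingers":1},{"delta_rot":[0,0,-22.5],"xyz":[0.226,-0.045,0],"fingers":1},{"delta_rot":[0,0,-27],"xyz":[0.268,-0.064,0],"fingers":1},{"delta_rot":[0,0,-31.5],"xyz":[0.308,-0.087,0],"fingers":1},{"delta_rot":[0,0,-36],"xyz":[0.347,-0.113,0],"fingers":1},{"delta_rot":[0,0,-40.5],"xyz":[0.383,-0.141,0],"fingers":1},{"delta_rot":[0,0,-45],"xyz":[0.417,-0.173,0],"fingers":1}]'; python3 st.py
```

```text
t: 2.5
eef_pos: [0.5081, -0.3071, 0.59]
tool_rot: [-0.001, 0.87, 0.494, -0.0]
contact_force: [0.6, -0.6, -0.4]
gripper_width: -0.003
grasp_force: 0.0
t 2.5
q [ 0.647  0.259 -0.296  1.09   0.077  1.804 -0.159]
eef_pos [ 0.508 -0.307  0.59 ]
tool_rot [-0.001  0.87   0.494 -0.   ]
contact_force [ 0.608 -0.626 -0.385]
gripper_width -0.003
```

```bash
python3 -m crank '[{"delta_rot":[0,0,-4.5],"xyz":[0.046,-0.002,0],"fingers":1},{"delta_rot":[0,0,-9],"xyz":[0.092,-0.007,0],"fingers":1},{"delta_rot":[0,0,-13.5],"xyz":[0.138,-0.016,0],"fingers":1},{"delta_rot":[0,0,-18],"xyz":[0.182,-0.029,0],"fingers":1},{"delta_rot":[0,0,-22.5],"xyz":[0.226,-0.045,0],"fingers":1},{"delta_rot":[0,0,-27],"xyz":[0.268,-0.064,0],"fingers":1},{"delta_rot":[0,0,-31.5],"xyz":[0.308,-0.087,0],"fingers":1},{"delta_rot":[0,0,-36],"xyz":[0.347,-0.113,0],"fingers":1},{"delta_rot":[0,0,-40.5],"xyz":[0.383,-0.141,0],"fingers":1},{"delta_rot":[0,0,-45],"xyz":[0.417,-0.173,0],"fingers":1}]'; python3 st.py
```

```text
t: 3.5
eef_pos: [0.5731, 0.1398, 0.59]
tool_rot: [-0.0, 0.614, 0.789, -0.001]
contact_force: [0.8, 0.5, -0.4]
gripper_width: -0.001
grasp_force: 0.0
t 3.5
q [ 0.082  0.288 -0.621  1.083  0.171  1.82  -0.229]
eef_pos [0.573 0.14  0.59 ]
tool_rot [-0.     0.614  0.789 -0.001]
contact_force [ 0.812  0.458 -0.379]
gripper_width -0.001
```

```bash
cat > fk.py <<'E'
import numpy as np
from scipy.spatial.transform import Rotation as R
from scipy.optimize import least_squares
Q=np.array([[1.218,.477,.022,1.555,-.011,1.109,-.083],[1.188,.238,.047,1.096,-.012,1.797,-.095],[.647,.259,-.296,1.09,.077,1.804,-.159],[.082,.288,-.621,1.083,.171,1.82,-.229]])
P=np.array([[.1634,-.6543,.2303],[.144,-.577,.598],[.508,-.307,.59],[.573,.14,.59]])
O=R.from_quat([[.9925,.1221,0,-.0009],[.993,.122,.001,.005],[.87,.494,0,-.001],[.614,.789,-.001,0]])
def fk(p,q,s):
    o,o7,h,L1,L2,Lt,e1,e2=p; r=lambda a,x:R.from_euler(a,x); pts=[]
    T=r("z",s[0]*q[0]+o); x=np.array([0,0,h])
    T=T*r("y",q[1])*r("z",s[1]*q[2]); pts.append(x); x=x+T.apply([e1,0,L1]); pts.append(x)
    T=T*r("y",q[3])*r("z",s[2]*q[4]); x=x+T.apply([e2,0,L2]); pts.append(x)
    T=T*r("y",q[5])*r("z",s[3]*q[6]+o7); x=x+T.apply([0,0,Lt]); pts.append(x); return pts,T
if __name__=="__main__":
    import itertools; best=[]
    for s in itertools.product((-1,1),repeat=4):
        def f(p):
            out=[]
            for q,x,o in zip(Q,P,O):
                a,T=fk(p,q,s); out+=[*(a[-1]-x),*.3*(o.inv()*T).as_rotvec()]
            return np.r_[out,.01*p[6:]]
        for o7 in(0,1.5,3,-1.5):
            r=least_squares(f,[0,o7,.35,.45,.45,.35,0,0]); best.append((r.cost,s,r.x))
    best.sort(key=lambda b:b[0])
    for b in best[:8:2]: print(b[0],b[1],np.round(b[2],3))
    for q in Q[-1:]: print(np.round(fk(best[0][2],q,best[0][1])[0],3))
E
python3 fk.py
```

```text
3.058141608960557e-05 (-1, -1, -1, -1) [-9.900e-02  1.472e+00  8.050e-01  5.500e-01  4.680e-01  8.560e-01
  1.000e-03 -2.000e-03]
3.058141608960867e-05 (-1, -1, -1, -1) [-9.900e-02  1.472e+00  8.050e-01  5.500e-01  4.680e-01  8.560e-01
  1.000e-03 -2.000e-03]
0.002457976605384732 (-1, -1, -1, 1) [-9.900e-02  1.755e+00  8.050e-01  5.500e-01  4.680e-01  8.560e-01
  1.000e-03 -2.000e-03]
0.002457976605384743 (-1, -1, -1, 1) [-9.900e-02  1.755e+00  8.050e-01  5.500e-01  4.680e-01  8.560e-01
  1.000e-03 -2.000e-03]
[[ 0.     0.     0.805]
 [ 0.154 -0.028  1.332]
 [ 0.576  0.14   1.449]
 [ 0.575  0.139  0.593]]
```

```bash
python3 -m crank '[{"delta_rot":[0,0,-4.6],"xyz":[0.047,-0.002,0],"fingers":1},{"delta_rot":[0,0,-9.2],"xyz":[0.094,-0.008,0],"fingers":1},{"delta_rot":[0,0,-13.8],"xyz":[0.141,-0.017,0],"fingers":1},{"delta_rot":[0,0,-18.4],"xyz":[0.186,-0.03,0],"fingers":1},{"delta_rot":[0,0,-23],"xyz":[0.231,-0.047,0],"fingers":1},{"delta_rot":[-8,0,-23],"xyz":[0.231,-0.047,0],"fingers":1},{"delta_rot":[-8,0,-23],"xyz":[0.231,-0.047,0],"fingers":1}]'; python3 - <<'E'
from station import telemetry, viewer
import cv2, numpy as np
o=telemetry.get_obs()
for k in("t","q","eef_pos","tool_rot"):print(np.round(o[k],4).tolist())
d=viewer.read_camera("side");cv2.imwrite("pics/side1.png",d["img"][:,:,::-1])
E
```

```text
t: 4.2
eef_pos: [0.4672, 0.3531, 0.5904]
tool_rot: [0.044, 0.441, 0.895, 0.055]
contact_force: [-0.7, -0.6, 1.0]
gripper_width: 0.002
grasp_force: 0.0
4.2
[-0.1646, 0.2105, -0.7878, 1.2012, 0.2156, 1.663, -0.2438]
[0.4672, 0.3531, 0.5904]
[0.0436, 0.4412, 0.8947, 0.0547]
```

View pics/side1.png

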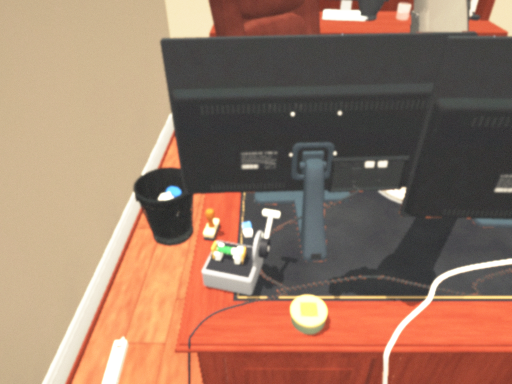

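```bash
cat > sim.py <<'E'
import fk, numpy as np
from fk import R, least_squares
S=(-1,-1,-1,-1)
Q=np.vstack([fk.Q,[-.1646,.2105,-.7878,1.2012,.2156,1.663,-.2438]]); P=np.vstack([fk.P,[.4672,.3531,.5904]])
O=R.concatenate([fk.O,R.from_quat([.4412,.8947,.0547,.0436])])
def f(p):
    out=[]
    for q,x,o in zip(Q,P,O):
        a,T=fk.fk(p,q,S); out+=[*(a[-1]-x),*.3*(o.inv()*T).as_rotvec()]
    return np.r_[out,.01*p[6:]]
p=least_squares(f,[-.1,1.47,.35,.55,.468,.4,0,0]).x; print(np.round(p,3),np.abs(f(p)).max())
q=Q[-1].copy()
def go(q,x,o):
    for _ in range(15):
        def e(q): a,T=fk.fk(p,q,S); return np.r_[x-a[-1],(o*T.inv()).as_rotvec()]
        e0=e(q); J=np.array([(e0-e(q+1e-5*d))/1e-5 for d in np.eye(7)]).T; q=q+np.linalg.pinv(J)@(e0)
    return q
def report(q):
    a,_=fk.fk(p,q,S); s=a[1]; w=a[2]; ts=[(y-s[1])/(w[1]-s[1]) for y in(.15,.21)]
    print("q",np.round(q,2),"elbow",np.round(s,2),"wrist",np.round(w,2),"z at screen",[np.round(s+t*(w-s),2).tolist() for t in ts])
if __name__=="__main__":
    yaw=127
    o=R.from_euler("z",np.deg2rad(yaw))*R.from_euler("x",np.pi)
    for k in np.linspace(0,1,9):
        q=go(q,np.array([.472,.353,.59])*(1-k)+k*np.array([.414,.31,.07]),o); report(q)
E
python3 sim.py
```

```text
[-9.900e-02  1.472e+00  2.260e-01  5.490e-01  4.680e-01  2.750e-01
  3.000e-03 -1.000e-03] 0.005728383789471159
q [-0.21  0.3  -0.79  1.1   0.22  1.82 -0.28] elbow [0.16 0.02 0.75] wrist [0.47 0.35 0.86] z at screen [[0.28, 0.15, 0.79], [0.34, 0.21, 0.82]]
q [-0.15  0.26 -0.79  1.29  0.19  1.66 -0.26] elbow [0.14 0.01 0.76] wrist [0.46 0.35 0.8 ] z at screen [[0.28, 0.15, 0.77], [0.33, 0.21, 0.78]]
q [-0.12  0.24 -0.79  1.45  0.17  1.52 -0.26] elbow [0.13 0.01 0.76] wrist [0.46 0.34 0.73] z at screen [[0.27, 0.15, 0.75], [0.33, 0.21, 0.74]]
q [-0.11  0.24 -0.78  1.59  0.17  1.38 -0.26] elbow [0.13 0.   0.76] wrist [0.45 0.34 0.67] z at screen [[0.27, 0.15, 0.72], [0.33, 0.21, 0.7]]
q [-0.11  0.26 -0.78  1.72  0.19  1.24 -0.29] elbow [0.14 0.   0.76] wrist [0.44 0.33 0.6 ] z at screen [[0.28, 0.15, 0.69], [0.33, 0.21, 0.66]]
q [-0.12  0.3  -0.76  1.82  0.23  1.11 -0.32] elbow [0.17 0.01 0.75] wrist [0.44 0.33 0.54] z at screen [[0.29, 0.15, 0.65], [0.34, 0.21, 0.62]]
q [-0.15  0.36 -0.73  1.92  0.29  0.97 -0.38] elbow [0.2  0.01 0.74] wrist [0.43 0.32 0.47] z at screen [[0.3, 0.15, 0.62], [0.34, 0.21, 0.57]]
q [-0.19  0.43 -0.69  2.    0.37  0.84 -0.45] elbow [0.23 0.02 0.72] wrist [0.42 0.32 0.41] z at screen [[0.31, 0.15, 0.59], [0.35, 0.21, 0.52]]
q [-0.25  0.52 -0.62  2.06  0.46  0.7  -0.53] elbow [0.27 0.04 0.7 ] wrist [0.41 0.31 0.34] z at screen [[0.33, 0.15, 0.56], [0.36, 0.21, 0.48]]
```

```bash
cat >> sim.py <<'E'
D=lambda yaw,tx=0,ty=0:R.from_euler("z",yaw,degrees=True)*R.from_euler("x",np.pi)*R.from_euler("xy",[tx,ty],degrees=True)
def path(q,A,B,n=20):
    """A,B = (r,az,z,yaw) cylindrical"""
    A=np.array(A,float);B=np.array(B,float)
    for k in np.linspace(0,1,n+1)[1:]:
        r,az,z,y=A+k*(B-A); a=np.deg2rad(az)
        for _ in range(1): q=go(q,np.array([r*np.cos(a),r*np.sin(a),z]),D(y))
    return q
E
cat > t1.py <<'E'
from sim import *
q=path(Q[1],(.595,-76,.593,14),(.59,14,.59,104)); print("check",np.round(q,3),"meas",Q[3])
cur=go(Q[-1],np.array([.4672,.3531,.59]),D(127))
az=36.8
for zt,r in((.59,.59),(.35,.56),):
  c=path(cur,(.59,az,.59,127),(r,az,zt,127))
  for dy in(-150,-100,100,150):
    try: e=path(c,(r,az,zt,127),(r,az,zt,127+dy),30)
    except Exception as ex: print(ex);continue
    print("yaw",dy,"at",zt,np.round(e,2))
    e=path(e,(r,az,zt,127+dy),(.517,az,.07,127+dy)); report(e)
E
python3 t1.py
```

```text
[-9.900e-02  1.472e+00  2.260e-01  5.490e-01  4.680e-01  2.750e-01
  3.000e-03 -1.000e-03] 0.005728383789471159
check [ 0.086  0.278 -0.624  1.101  0.166  1.81  -0.236] meas [ 0.082  0.288 -0.621  1.083  0.171  1.82  -0.229]
yaw -150 at 0.59 [-0.48  0.25 -0.38  1.1   0.1   1.8  -2.79]
q [-0.5   0.46 -0.3   2.06  0.22  0.65 -2.92] elbow [0.23 0.1  0.72] wrist [0.41 0.31 0.34] z at screen [[0.27, 0.15, 0.62], [0.33, 0.21, 0.52]]
yaw -100 at 0.59 [-0.39  0.26 -0.5   1.1   0.13  1.81 -1.95]
q [-0.42  0.47 -0.4   2.06  0.29  0.66 -2.11] elbow [0.24 0.08 0.71] wrist [0.41 0.31 0.34] z at screen [[0.29, 0.15, 0.6], [0.34, 0.21, 0.51]]
yaw 100 at 0.59 [-0.03  0.39 -1.15  1.1   0.37  1.86  1.34]
q [-0.06  0.61 -0.89  2.06  0.68  0.79  1.01] elbow [ 0.32 -0.01  0.67] wrist [0.41 0.31 0.34] z at screen [[0.37, 0.15, 0.51], [0.38, 0.21, 0.45]]
yaw 150 at 0.59 [ 0.03  0.48 -1.37  1.1   0.49  1.9   2.12]
q [ 0.05  0.72 -1.08  2.06  0.84  0.89  1.75] elbow [ 0.36 -0.05  0.64] wrist [0.41 0.31 0.34] z at screen [[0.39, 0.15, 0.47], [0.4, 0.21, 0.43]]
yaw -150 at 0.35 [-0.42  0.21 -0.38  1.67  0.08  1.27 -2.79]
q [-0.49  0.46 -0.32  2.06  0.23  0.65 -2.93] elbow [0.23 0.09 0.72] wrist [0.41 0.31 0.34] z at screen [[0.28, 0.15, 0.62], [0.33, 0.21, 0.52]]
yaw -100 at 0.35 [-0.33  0.22 -0.5   1.67  0.11  1.27 -1.95]
q [-0.42  0.47 -0.41  2.06  0.3   0.66 -2.12] elbow [0.24 0.08 0.71] wrist [0.41 0.31 0.34] z at screen [[0.29, 0.15, 0.6], [0.34, 0.21, 0.5]]
yaw 100 at 0.35 [ 0.13  0.37 -1.14  1.67  0.35  1.33  1.31]
q [-0.07  0.61 -0.88  2.06  0.68  0.79  1.02] elbow [ 0.32 -0.01  0.67] wrist [0.41 0.31 0.34] z at screen [[0.36, 0.15, 0.51], [0.38, 0.21, 0.45]]
yaw 150 at 0.35 [ 0.22  0.49 -1.37  1.67  0.49  1.39  2.04]
q [ 0.04  0.71 -1.06  2.06  0.83  0.88  1.76] elbow [ 0.35 -0.05  0.64] wrist [0.41 0.31 0.34] z at screen [[0.39, 0.15, 0.48], [0.4, 0.21, 0.43]]
```

```bash
cat > t2.py <<'E'
from sim import *
cur=go(Q[-1],np.array([.4672,.3531,.59]),D(127)); az=36.8
def null(q):
    def e(q,b): a,T=fk.fk(p,q,S); return np.r_[a[-1],(T*b.inv()).as_rotvec()]
    b=fk.fk(p,q,S)[1]; J=np.array([(e(q+1e-5*d,b)-e(q-1e-5*d,b))/2e-5 for d in np.eye(7)]).T
    n=np.linalg.svd(J)[2][-1]; return n*np.sign(n[2])
for r,z in((.45,.6),(.59,.59),(.75,.59),(.85,.55),(.6,.7),(.45,.5),(.517,.35),(.7,.35),(.85,.35),(.92,.35)):
    try: c=path(cur,(.59,az,.59,127),(r,az,z,127))
    except Exception as ex: print(r,z,ex); continue
    n=null(c); print(r,z,np.round(c,2),"n",np.round(n,2),"dq3/rad yaw %.3f swing %.3f"%(n[2]*n[6],n[2]*n[0]))
E
python3 t2.py | tail -n +3
```

```text
0.45 0.6 [ 0.01 -0.02 -0.73  1.38 -0.02  1.78 -0.07] n [-0.72  0.02  0.69  0.    0.02 -0.   -0.03] dq3/rad yaw -0.020 swing -0.499
0.59 0.59 [-0.21  0.3  -0.79  1.1   0.22  1.82 -0.28] n [-0.46 -0.14  0.8   0.   -0.28 -0.05  0.23] dq3/rad yaw 0.183 swing -0.368
0.75 0.59 [-0.54  0.68 -0.71  0.51  0.47  2.04 -0.26] n [-0.19 -0.1   0.78  0.   -0.55 -0.08  0.18] dq3/rad yaw 0.138 swing -0.145
0.85 0.55 [ 7.170e+00  1.900e-01 -8.380e+00 -1.552e+01  2.000e-02  2.641e+01
 -1.457e+01] n [-0.54  0.18  0.74 -0.    0.25  0.01 -0.25] dq3/rad yaw -0.186 swing -0.402
0.6 0.7 [-0.39  0.42 -0.78  0.68  0.34  2.13 -0.29] n [-0.31 -0.12  0.82  0.   -0.41 -0.07  0.22] dq3/rad yaw 0.184 swing -0.252
0.45 0.5 [ 0.02 -0.05 -0.72  1.61 -0.03  1.57 -0.05] n [-0.73  0.03  0.68  0.    0.05 -0.   -0.06] dq3/rad yaw -0.040 swing -0.495
0.517 0.35 [-0.06  0.17 -0.77  1.76  0.12  1.26 -0.22] n [-0.61 -0.1   0.75  0.   -0.17 -0.02  0.17] dq3/rad yaw 0.130 swing -0.456
0.7 0.35 [-0.29  0.53 -0.73  1.32  0.35  1.41 -0.36] n [-0.4  -0.18  0.74  0.   -0.41 -0.11  0.3 ] dq3/rad yaw 0.221 swing -0.292
0.85 0.35 [-0.49  0.83 -0.68  0.8   0.48  1.63 -0.31] n [-0.24 -0.14  0.74  0.   -0.55 -0.12  0.23] dq3/rad yaw 0.171 swing -0.176
0.92 0.35 [-0.64  1.03 -0.64  0.34  0.56  1.83 -0.2 ] n [-0.1  -0.07  0.74  0.   -0.65 -0.07  0.11] dq3/rad yaw 0.081 swing -0.076
```

```bash
cat > t3.py <<'E'
from sim import *
cur=go(Q[-1],np.array([.4672,.3531,.59]),D(127)); az=36.8
B=[((.01,.15,.08),(.63,.21,.458)),((.29,.15,0),(.36,.33,.1)),((-.58,.24,0),(.12,.28,.478))]
def clr(q):
    a,_=fk.fk(p,q,S); res=[]
    for i in range(3):
        X=a[i]+np.linspace(0,1,60)[:,None]*(a[i+1]-a[i])
        res.append(min(np.linalg.norm(np.maximum(0,np.maximum(np.array(l)-X,X-np.array(h))),axis=1).min() for l,h in B))
    return np.round(res,3)
def seg(q,A,Bb,n=20,v=1):
    m=np.full(3,9.);lo=q.copy();hi=q.copy()
    for i in range(n):
        A0=np.array(A)+(np.array(Bb)-A)*i/n; A1=np.array(A)+(np.array(Bb)-A)*(i+1)/n
        q=path(q,A0,A1,1); m=np.minimum(m,clr(q));lo=np.minimum(lo,q);hi=np.maximum(hi,q)
    if v: print(Bb,"q",np.round(q,2),"minclr upper/fore/tool",m)
    return q
if __name__=="__main__":
  for Y,rr,zz in((150,.62,.53),(150,.66,.5),(120,.66,.5),(90,.66,.5)):
    print("---")
    q=seg(cur,(.59,az,.59,127),(.45,az,.54,127)); q=seg(q,(.45,az,.54,127),(.45,az,.54,127+Y)); q=seg(q,(.45,az,.54,127+Y),(rr,az,zz,127+Y))
    e=127-135
    q=seg(q,(rr,az,zz,127+Y),(rr,az,zz,e),40); q=seg(q,(rr,az,zz,e),(.517,az,.35,e)); q=seg(q,(.517,az,.35,e),(.517,az,.15,e)); q=seg(q,(.517,az,.15,e),(.517,az,.07,e)); report(q)
E
python3 t3.py | tail -n +3|grep -v "z at s.*xx"
```

```text
---
(0.45, 36.8, 0.54, 127) q [ 0.02 -0.05 -0.72  1.52 -0.03  1.66 -0.06] minclr upper/fore/tool [0.142 0.321 0.101]
(0.45, 36.8, 0.54, 277) q [-0.07 -0.04 -0.63  1.52 -0.03  1.66  2.55] minclr upper/fore/tool [0.149 0.334 0.101]
(0.62, 36.8, 0.53, 277) q [-0.27  0.33 -0.7   1.18  0.21  1.7   2.35] minclr upper/fore/tool [0.135 0.302 0.104]
(0.62, 36.8, 0.53, -8) q [-0.79  0.28  0.06  1.18 -0.02  1.68 -2.44] minclr upper/fore/tool [0.105 0.299 0.177]
(0.517, 36.8, 0.35, -8) q [-0.8   0.13  0.06  1.76 -0.01  1.25 -2.44] minclr upper/fore/tool [0.107 0.194 0.1  ]
(0.517, 36.8, 0.15, -8) q [-0.79  0.32  0.06  2.01 -0.02  0.81 -2.43] minclr upper/fore/tool [0.098 0.067 0.074]
(0.517, 36.8, 0.07, -8) q [-0.78  0.44  0.05  2.06 -0.04  0.64 -2.42] minclr upper/fore/tool [0.076 0.047 0.054]
q [-0.78  0.44  0.05  2.06 -0.04  0.64 -2.42] elbow [0.18 0.15 0.72] wrist [0.41 0.31 0.34] z at screen [[0.18, 0.15, 0.72], [0.27, 0.21, 0.58]]
---
(0.45, 36.8, 0.54, 127) q [ 0.02 -0.05 -0.72  1.52 -0.03  1.66 -0.06] minclr upper/fore/tool [0.142 0.321 0.101]
(0.45, 36.8, 0.54, 277) q [-0.07 -0.04 -0.63
[... 1947 characters left out ...]
, 36.8, 0.5, 217) q [-0.3   0.42 -0.72  1.14  0.27  1.67  1.27] minclr upper/fore/tool [0.128 0.28  0.104]
(0.66, 36.8, 0.5, -8) q [-0.72  0.35 -0.03  1.14  0.01  1.64 -2.46] minclr upper/fore/tool [0.097 0.28  0.19 ]
(0.517, 36.8, 0.35, -8) q [-0.72  0.13 -0.03  1.76  0.    1.25 -2.45] minclr upper/fore/tool [0.099 0.194 0.1  ]
(0.517, 36.8, 0.15, -8) q [-0.72  0.32 -0.03  2.01  0.01  0.81 -2.46] minclr upper/fore/tool [0.102 0.066 0.074]
(0.517, 36.8, 0.07, -8) q [-0.72  0.44 -0.02  2.06  0.02  0.64 -2.47] minclr upper/fore/tool [0.082 0.044 0.054]
q [-0.72  0.44 -0.02  2.06  0.02  0.64 -2.47] elbow [0.19 0.14 0.72] wrist [0.41 0.31 0.34] z at screen [[0.21, 0.15, 0.7], [0.28, 0.21, 0.56]]
```

```bash
cat > rel.py <<'E'
from sim import D
from scipy.spatial.transform import Rotation as R
from station import telemetry
import numpy as np
def rel(*targets):
    o=telemetry.get_obs(); T=R.from_quat(np.roll(o["tool_rot"],-1)); x=np.array(o["eef_pos"])
    for t,yaw,tx in targets:
        print("rot",np.round((T.inv()*D(yaw,tx)).as_rotvec(degrees=True),1).tolist(),"xyz",np.round(T.inv().apply(np.array(t)-x),3).tolist())
E
cat > t4.py <<'E'
from t3 import *
q=seg(cur,(.59,az,.59,127),(.45,az,.54,127),v=0); q=seg(q,(.45,az,.54,127),(.45,az,.54,257)); q=seg(q,(.45,az,.54,257),(.66,az,.5,257))
q=seg(q,(.66,az,.5,257),(.66,az,.5,0),40); q=seg(q,(.66,az,.5,0),(.517,az,.35,0))
for tx in(0,-8,-12):
    c=go(q,np.array([.414,.31,.35]),D(0,tx/2))
    for z in np.linspace(.35,.07,12): c=go(c,np.array([.414,.309,z]),D(0,tx))
    print(tx,np.round(c,2),clr(c)); report(c)
E
python3 t4.py|tail -n +3; python3 - <<'E'
from rel import *
rel(((.36,.27,.54),127,0),((.36,.27,.54),143,0),((.36,.27,.54),170,0))
E
```

```text
(0.45, 36.8, 0.54, 257) q [-0.06 -0.04 -0.64  1.52 -0.03  1.66  2.21] minclr upper/fore/tool [0.149 0.334 0.101]
(0.66, 36.8, 0.5, 257) q [-0.31  0.41 -0.7   1.14  0.26  1.67  1.98] minclr upper/fore/tool [0.127 0.281 0.104]
(0.66, 36.8, 0.5, 0) q [-0.79  0.36  0.08  1.14 -0.03  1.64 -2.29] minclr upper/fore/tool [0.091 0.281 0.19 ]
(0.517, 36.8, 0.35, 0) q [-0.81  0.13  0.08  1.76 -0.01  1.25 -2.3 ] minclr upper/fore/tool [0.094 0.194 0.1  ]
0 [-0.79  0.44  0.07  2.06 -0.05  0.64 -2.27] [0.075 0.048 0.054]
q [-0.79  0.44  0.07  2.06 -0.05  0.64 -2.27] elbow [0.18 0.15 0.72] wrist [0.41 0.31 0.34] z at screen [[0.18, 0.15, 0.73], [0.27, 0.21, 0.58]]
-8 [-0.85  0.48  0.07  2.01  0.11  0.75 -2.44] [0.063 0.075 0.054]
q [-0.85  0.48  0.07  2.01  0.11  0.75 -2.44] elbow [0.19 0.17 0.71] wrist [0.41 0.35 0.34] z at screen [[0.15, 0.15, 0.76], [0.23, 0.21, 0.64]]
-12 [-0.88  0.5   0.07  1.98  0.17  0.81 -2.51] [0.056 0.088 0.054]
q [-0.88  0.5   0.07  1.98  0.17  0.81 -2.51] elbow [0.19 0.19 0.71] wrist [0.41 0.37 0.34] z at screen [[0.14, 0.15, 0.78], [0.22, 0.21, 0.66]]
[-9.900e-02  1.472e+00  2.260e-01  5.490e-01  4.680e-01  2.750e-01
  3.000e-03 -1.000e-03] 0.005728383789471159
rot [7.7, 1.7, 0.2] xyz [0.003, -0.142, 0.032]
rot [7.5, 2.8, -15.8] xyz [0.003, -0.142, 0.032]
rot [6.7, 4.5, -42.7] xyz [0.003, -0.142, 0.032]
```

```bash
python3 -m crank '[{"delta_rot":[3,1,0],"xyz":[0.001,-0.048,0.011],"fingers":1},{"delta_rot":[6,1.3,0],"xyz":[0.002,-0.095,0.021],"fingers":1},{"delta_rot":[7.7,1.7,0.2],"xyz":[0.003,-0.142,0.032],"fingers":1},{"delta_rot":[7.6,2.3,-8],"xyz":[0.003,-0.142,0.032],"fingers":1},{"delta_rot":[7.5,2.8,-16],"xyz":[0.003,-0.142,0.032],"fingers":1},{"delta_rot":[7.3,3.3,-24],"xyz":[0.003,-0.142,0.032],"fingers":1},{"delta_rot":[7,3.9,-32.5],"xyz":[0.003,-0.142,0.032],"fingers":1},{"delta_rot":[6.7,4.5,-41],"xyz":[0.003,-0.142,0.032],"fingers":1},{"delta_rot":[6.7,4.5,-42.7],"xyz":[0.003,-0.142,0.032],"fingers":1}]'; python3 st.py; python3 - <<'E'
from rel import *
rel(((.36,.27,.54),222,0),((.528,.395,.5),222,0))
E
```

```text
t: 5.15
eef_pos: [0.3631, 0.2691, 0.5407]
tool_rot: [-0.001, 0.089, 0.996, 0.001]
contact_force: [0.3, 0.1, -0.1]
gripper_width: 0.003
grasp_force: 0.0
t 5.15
q [ 0.009 -0.003 -0.761  1.491 -0.005  1.652  0.64 ]
eef_pos [0.363 0.269 0.541]
tool_rot [-0.001  0.089  0.996  0.001]
contact_force [ 0.303  0.101 -0.107]
gripper_width 0.003
[-9.900e-02  1.472e+00  2.260e-01  5.490e-01  4.680e-01  2.750e-01
  3.000e-03 -1.000e-03] 0.005728383789471159
rot [0.2, -0.0, -52.2] xyz [0.003, 0.0, 0.001]
rot [0.2, -0.0, -52.2] xyz [-0.14, 0.153, 0.041]
```

```bash
python3 -m crank '[{"delta_rot":[0,0,-8.5],"xyz":[0,0,0],"fingers":1},{"delta_rot":[0,0,-17],"xyz":[0,0,0],"fingers":1},{"delta_rot":[0,0,-25.5],"xyz":[0,0,0],"fingers":1},{"delta_rot":[0,0,-34],"xyz":[0,0,0],"fingers":1},{"delta_rot":[0,0,-42.5],"xyz":[0,0,0],"fingers":1},{"delta_rot":[0,0,-52],"xyz":[-0.028,0.031,0.008],"fingers":1},{"delta_rot":[0,0,-52],"xyz":[-0.06,0.065,0.016],"fingers":1},{"delta_rot":[0,0,-52],"xyz":[-0.09,0.1,0.025],"fingers":1},{"delta_rot":[0,0,-52],"xyz":[-0.12,0.13,0.033],"fingers":1},{"delta_rot":[0,0,-52],"xyz":[-0.14,0.153,0.041],"fingers":1}]'; python3 -m crank '[{"delta_rot":[0,0,8.5],"xyz":[0,0,0],"fingers":1},{"delta_rot":[0,0,17],"xyz":[0,0,0],"fingers":1},{"delta_rot":[0,0,25.5],"xyz":[0,0,0],"fingers":1},{"delta_rot":[0,0,34],"xyz":[0,0,0],"fingers":1},{"delta_rot":[0,0,42.5],"xyz":[0,0,0],"fingers":1},{"delta_rot":[0,0,51],"xyz":[0,0,0],"fingers":1},{"delta_rot":[0,0,59.5],"xyz":[0,0,0],"fingers":1},{"delta_rot":[0,0,68],"xyz":[0,0,0],"fingers":1},{"delta_rot":[0,0,76.5],"xyz":[0,0,0],"fingers":1},{"delta_rot":[0,0,85],"xyz":[0,0,0],"fingers":1}]';python3 st.py
```

```text
t: 6.15
eef_pos: [0.5301, 0.3962, 0.4972]
tool_rot: [-0.001, -0.354, 0.935, 0.001]
contact_force: [-0.7, 0.4, -0.4]
gripper_width: 0.003
grasp_force: 0.0
t: 7.15
eef_pos: [0.5277, 0.3954, 0.4992]
tool_rot: [-0.001, 0.373, 0.928, 0.0]
contact_force: [-0.5, -0.3, 0.2]
gripper_width: 0.002
grasp_force: 0.0
t 7.15
q [-0.409  0.391 -0.514  1.132  0.187  1.664 -0.067]
eef_pos [0.528 0.395 0.499]
tool_rot [-0.001  0.373  0.928  0.   ]
contact_force [-0.457 -0.312  0.177]
gripper_width 0.002
```

```bash
python3 -m crank '[{"delta_rot":[0,0,8.5],"xyz":[0,0,0],"fingers":1},{"delta_rot":[0,0,17],"xyz":[0,0,0],"fingers":1},{"delta_rot":[0,0,25.5],"xyz":[0,0,0],"fingers":1},{"delta_rot":[0,0,34],"xyz":[0,0,0],"fingers":1},{"delta_rot":[0,0,42.5],"xyz":[0,0,0],"fingers":1},{"delta_rot":[0,0,51],"xyz":[0,0,0],"fingers":1},{"delta_rot":[0,0,59.5],"xyz":[0,0,0],"fingers":1},{"delta_rot":[0,0,68],"xyz":[0,0,0],"fingers":1},{"delta_rot":[0,0,76.5],"xyz":[0,0,0],"fingers":1},{"delta_rot":[0,0,85],"xyz":[0,0,0],"fingers":1}]';python3 -m crank '[{"delta_rot":[0,0,8.5],"xyz":[0,0,0],"fingers":1},{"delta_rot":[0,0,17],"xyz":[0,0,0],"fingers":1},{"delta_rot":[0,0,25.5],"xyz":[0,0,0],"fingers":1},{"delta_rot":[0,0,34],"xyz":[0,0,0],"fingers":1},{"delta_rot":[0,0,42.5],"xyz":[0,0,0],"fingers":1},{"delta_rot":[0,0,51],"xyz":[0,0,0],"fingers":1}]';python3 st.py; python3 - <<'E'
from rel import *
rel(((.415,.315,.3),0,-10),((.416,.315,.19),0,-10))
E
```

```text
t: 8.15
eef_pos: [0.5275, 0.3955, 0.4992]
tool_rot: [-0.001, 0.902, 0.432, -0.0]
contact_force: [-0.3, -0.3, -0.0]
gripper_width: 0.002
grasp_force: 0.0
t: 8.75
eef_pos: [0.5275, 0.3955, 0.4992]
tool_rot: [-0.001, 1.0, 0.002, -0.0]
contact_force: [-0.2, 0.7, 0.2]
gripper_width: -0.001
grasp_force: 0.0
t 8.75
q [-0.655  0.353 -0.125  1.153  0.042  1.638 -2.337]
eef_pos [0.528 0.396 0.499]
tool_rot [-0.001  1.     0.002 -0.   ]
contact_force [-0.161  0.728  0.228]
gripper_width -0.001
[-9.900e-02  1.472e+00  2.260e-01  5.490e-01  4.680e-01  2.750e-01
  3.000e-03 -1.000e-03] 0.005728383789471159
rot [-10.1, 0.0, 0.2] xyz [-0.113, 0.08, 0.199]
rot [-10.1, 0.0, 0.2] xyz [-0.112, 0.081, 0.309]
```

```bash
python3 -m crank '[{"delta_rot":[-2,0,0],"xyz":[-0.02,0.016,0.035],"fingers":1},{"delta_rot":[-4,0,0],"xyz":[-0.045,0.032,0.07],"fingers":1},{"delta_rot":[-6,0,0],"xyz":[-0.07,0.05,0.105],"fingers":1},{"delta_rot":[-8,0,0],"xyz":[-0.09,0.065,0.14],"fingers":1},{"delta_rot":[-10,0,0],"xyz":[-0.107,0.076,0.175],"fingers":1},{"delta_rot":[-10,0,0],"xyz":[-0.112,0.08,0.215],"fingers":1},{"delta_rot":[-10,0,0],"xyz":[-0.112,0.08,0.255],"fingers":1},{"delta_rot":[-10,0,0],"xyz":[-0.112,0.08,0.295],"fingers":1},{"delta_rot":[-10,0,0],"xyz":[-0.112,0.08,0.309],"fingers":1}]';python3 - <<'E'
from t3 import clr,report
from station import telemetry, viewer, search_frame
import cv2, numpy as np
o=telemetry.get_obs(); print(np.round(o["contact_force"],2),np.round(o["eef_pos"],4)); q=np.array(o["q"]); report(q); print(clr(q))
f=lambda i:cv2.resize(i,None,fx=3,fy=3,interpolation=cv2.INTER_CUBIC)
I=[]
for c,(u,v) in(("side",(200,150)),("top",(170,130))):
    im=viewer.read_camera(c)["img"][:,:,::-1].copy(); cv2.imwrite(f"pics/{c}2.png",im); I.append(f(im[v:v+130,u:u+130]))
    print(c,[(np.round(r["pixel"],1),r["score"]) for r in search_frame(c,"lever_bar")[:2]])
cv2.imwrite("pics/zoom2.png",np.hstack(I))
E
```

```text
t: 9.65
eef_pos: [0.4148, 0.3133, 0.1868]
tool_rot: [0.088, 0.996, 0.005, -0.002]
contact_force: [0.3, 0.2, -0.3]
gripper_width: 0.0
grasp_force: 0.0
[-9.900e-02  1.472e+00  2.260e-01  5.490e-01  4.680e-01  2.750e-01
  3.000e-03 -1.000e-03] 0.005728383789471159
[ 0.27  0.21 -0.32] [0.4148 0.3133 0.1868]
q [-0.71  0.34 -0.16  1.88  0.19  1.06 -2.53] elbow [0.15 0.11 0.74] wrist [0.41 0.38 0.46] z at screen [[0.19, 0.15, 0.7], [0.25, 0.21, 0.63]]
[0.099 0.122 0.1  ]
side [(array([267.8, 235.8]), 0.75)]
top []
```

View pics/zoom2.png

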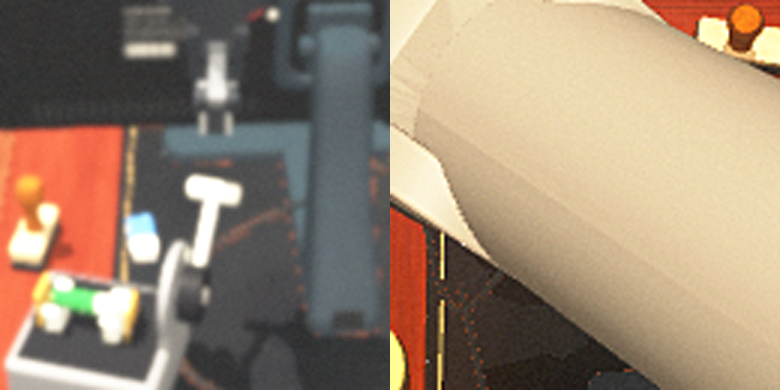

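View pics/side2.png

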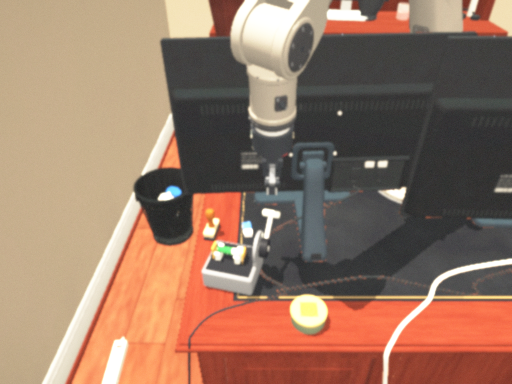

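```bash
python3 -m crank '[{"delta_rot":[0,0,0],"xyz":[0,-0.005,0.02],"fingers":1},{"delta_rot":[0,0,0],"xyz":[0,-0.008,0.035],"fingers":1},{"delta_rot":[0,0,0],"xyz":[0,-0.009,0.041],"fingers":1},{"delta_rot":[0,0,0],"xyz":[0,-0.009,0.041],"fingers":1}]'; python3 -m crank '[{"delta_rot":[0,0,0],"xyz":[0,0,0.003],"fingers":1},{"delta_rot":[0,0,0],"xyz":[0,0,0.006],"fingers":1}]';  python3 st.py
```

```text
t: 10.25
eef_pos: [0.4162, 0.3176, 0.1493]
tool_rot: [0.086, 0.996, 0.007, 0.001]
contact_force: [0.0, 0.3, -0.3]
gripper_width: -0.0
grasp_force: 0.0
t: 10.45
eef_pos: [0.4163, 0.3168, 0.1435]
tool_rot: [0.085, 0.996, 0.007, 0.001]
contact_force: [0.3, -0.1, -0.3]
gripper_width: -0.001
grasp_force: 0.0
t 10.45
q [-0.72   0.399 -0.154  1.917  0.211  0.968 -2.554]
eef_pos [0.416 0.317 0.144]
tool_rot [0.085 0.996 0.007 0.001]
contact_force [ 0.31  -0.096 -0.313]
gripper_width -0.001
```

```bash
python3 -m crank '[{"delta_rot":[0,0,0],"xyz":[0,0.001,0.004],"fingers":1},{"delta_rot":[0,0,0],"xyz":[0,0.002,0.008],"fingers":1},{"delta_rot":[0,0,0],"xyz":[0,0.002,0.011],"fingers":1}]'; python3 -m crank '[{"delta_rot":[0,0,0],"xyz":[0,0.001,0.003],"fingers":1},{"delta_rot":[0,0,0],"xyz":[0,0.001,0.006],"fingers":1}]'
```

```text
t: 10.75
eef_pos: [0.4156, 0.3115, 0.1323]
tool_rot: [0.087, 0.996, 0.007, 0.0]
contact_force: [-1.4, -2.5, 7.4]
gripper_width: -0.004
grasp_force: 3.1
t: 10.95
eef_pos: [0.4158, 0.3097, 0.1265]
tool_rot: [0.086, 0.996, 0.007, 0.001]
contact_force: [0.7, -1.0, 3.8]
gripper_width: -0.005
grasp_force: 1.6
```

```bash
python3 -m crank '[{"delta_rot":[0,0,0],"xyz":[0,0,0.002],"fingers":1},{"delta_rot":[0,0,0],"xyz":[0,0.001,0.004],"fingers":1}]'; python3 -m crank '[{"delta_rot":[0,0,0],"xyz":[0,0,0.002],"fingers":1},{"delta_rot":[0,0,0],"xyz":[0,0.001,0.004],"fingers":1}]';python3 - <<'E'
from station import telemetry, viewer, search_frame
import cv2, numpy as np
o=telemetry.get_obs(); print(np.round(o["contact_force"],2),np.round(o["eef_pos"],4))
f=lambda i:cv2.resize(i,None,fx=4,fy=4,interpolation=cv2.INTER_CUBIC)
im=viewer.read_camera("side")["img"][:,:,::-1]; cv2.imwrite("pics/zoom3.png",f(im[180:300,195:315]))
E
```

```text
t: 11.15
eef_pos: [0.4157, 0.3087, 0.1224]
tool_rot: [0.086, 0.996, 0.007, 0.001]
contact_force: [-0.8, -0.6, 2.4]
gripper_width: 0.0
grasp_force: 0.9
t: 11.35
eef_pos: [0.4156, 0.3074, 0.1186]
tool_rot: [0.086, 0.996, 0.007, 0.001]
contact_force: [-0.6, 1.4, 2.5]
gripper_width: -0.002
grasp_force: 1.2
[-0.58  1.41  2.47] [0.4156 0.3074 0.1186]
```

View pics/zoom3.png

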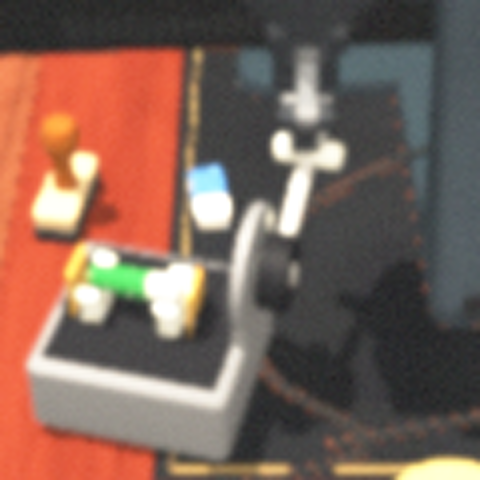

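```bash
python3 -m crank '[{"delta_rot":[0,0,0],"xyz":[0,0,0.0015],"fingers":1},{"delta_rot":[0,0,0],"xyz":[0,0,0.0015],"fingers":1}]'
```

```text
t: 11.6
eef_pos: [0.4155, 0.3069, 0.1172]
tool_rot: [0.086, 0.996, 0.007, 0.001]
contact_force: [-0.5, -1.0, 2.6]
gripper_width: -0.001
grasp_force: 1.6
```

```bash
python3 -m crank '[{"delta_rot":[0,0,0],"xyz":[0,0,0.001],"fingers":1},{"delta_rot":[0,0,0],"xyz":[0,0,0.001],"fingers":1},{"delta_rot":[0,0,0],"xyz":[0,0,0.001],"fingers":1},{"delta_rot":[0,0,0],"xyz":[0,0,0.001],"fingers":1},{"delta_rot":[0,0,0],"xyz":[0,0,0.001],"fingers":1},{"delta_rot":[0,0,0],"xyz":[0,0,0.001],"fingers":1},{"delta_rot":[0,0,0],"xyz":[0,0,0.001],"fingers":1},{"delta_rot":[0,0,0],"xyz":[0,0,0.001],"fingers":1},{"delta_rot":[0,0,0],"xyz":[0,0,0.001],"fingers":1}]'
```

```text
t: 12.5
eef_pos: [0.4157, 0.3066, 0.1163]
tool_rot: [0.086, 0.996, 0.007, 0.001]
contact_force: [-2.7, -0.9, 4.8]
gripper_width: -0.002
grasp_force: 1.9
```

```bash
python3 -m crank '[{"delta_rot":[0,0,0],"xyz":[0,0,0.003],"fingers":1},{"delta_rot":[0,0,0],"xyz":[0,0,0.006],"fingers":1},{"delta_rot":[0,0,0],"xyz":[0,0,0.009],"fingers":1},{"delta_rot":[0,0,0],"xyz":[0,-0.001,0.012],"fingers":1}]';python3 -m crank '[{"delta_rot":[0,0,0],"xyz":[0,0,0.003],"fingers":1},{"delta_rot":[0,0,0],"xyz":[0,0,0.006],"fingers":1},{"delta_rot":[0,0,0],"xyz":[0,0,0.008],"fingers":1}]';python3 -m crank '[{"delta_rot":[0,0,0],"xyz":[0,0,0.002],"fingers":1},{"delta_rot":[0,0,0],"xyz":[0,0,0.002],"fingers":1}]'
```

```text
t: 12.9
eef_pos: [0.4162, 0.3049, 0.1043]
tool_rot: [0.086, 0.996, 0.007, 0.001]
contact_force: [-1.1, -1.5, 2.7]
gripper_width: -0.002
grasp_force: 1.8
t: 13.2
eef_pos: [0.4161, 0.3042, 0.0962]
tool_rot: [0.086, 0.996, 0.007, 0.001]
contact_force: [0.6, -0.9, 1.8]
gripper_width: 0.002
grasp_force: 1.4
t: 13.4
eef_pos: [0.416, 0.304, 0.0944]
tool_rot: [0.086, 0.996, 0.007, 0.001]
contact_force: [-0.0, -0.9, 4.0]
gripper_width: 0.001
grasp_force: 1.6
```

```bash
python3 -m crank '[{"delta_rot":[0,0,0],"xyz":[0,0,0.001],"fingers":1},{"delta_rot":[0,0,0],"xyz":[0,0,0.001],"fingers":1},{"delta_rot":[0,0,0],"xyz":[0,0,0.001],"fingers":1},{"delta_rot":[0,0,0],"xyz":[0,0,0.001],"fingers":1},{"delta_rot":[0,0,0],"xyz":[0,0,0.001],"fingers":1},{"delta_rot":[0,0,0],"xyz":[0,0,0.001],"fingers":1},{"delta_rot":[0,0,0],"xyz":[0,0,0.001],"fingers":1},{"delta_rot":[0,0,0],"xyz":[0,0,0.001],"fingers":1},{"delta_rot":[0,0,0],"xyz":[0,0,0.001],"fingers":1}]'
```

```text
t: 14.3
eef_pos: [0.416, 0.3039, 0.0936]
tool_rot: [0.086, 0.996, 0.007, 0.001]
contact_force: [1.4, 1.4, 3.6]
gripper_width: 0.0
grasp_force: 1.9
```

```bash
python3 -m crank '[{"delta_rot":[0,0,0],"xyz":[0,-0.001,0.003],"fingers":1},{"delta_rot":[0,0,0],"xyz":[0,-0.002,0.006],"fingers":1},{"delta_rot":[0,0,0],"xyz":[0,-0.003,0.009],"fingers":1},{"delta_rot":[0,0,0],"xyz":[0,-0.004,0.012],"fingers":1}]';python3 -m crank '[{"delta_rot":[0,0,0],"xyz":[0,-0.001,0.003],"fingers":1},{"delta_rot":[0,0,0],"xyz":[0,-0.003,0.006],"fingers":1},{"delta_rot":[0,0,0],"xyz":[0,-0.004,0.008],"fingers":1}]';python3 -m crank '[{"delta_rot":[0,0,0],"xyz":[0,0,0.001],"fingers":1},{"delta_rot":[0,0,0],"xyz":[0,0,0.001],"fingers":1}]'
```

```text
t: 14.7
eef_pos: [0.416, 0.3045, 0.0806]
tool_rot: [0.087, 0.996, 0.007, 0.001]
contact_force: [2.0, -0.4, 4.2]
gripper_width: 0.001
grasp_force: 2.0
t: 15.0
eef_pos: [0.4155, 0.3071, 0.0718]
tool_rot: [0.087, 0.996, 0.007, 0.0]
contact_force: [1.9, -2.8, 3.9]
gripper_width: 0.002
grasp_force: 2.3
t: 15.2
eef_pos: [0.4156, 0.3073, 0.0712]
tool_rot: [0.086, 0.996, 0.007, 0.0]
contact_force: [1.2, -4.4, 3.3]
gripper_width: 0.005
grasp_force: 2.3
```

```bash
python3 -m crank '[{"delta_rot":[0,0,0],"xyz":[0,0,0.001],"fingers":1},{"delta_rot":[0,0,0],"xyz":[0,0,0.001],"fingers":1},{"delta_rot":[0,0,0],"xyz":[0,0,0.001],"fingers":1},{"delta_rot":[0,0,0],"xyz":[0,0,0.001],"fingers":1},{"delta_rot":[0,0,0],"xyz":[0,0,0.001],"fingers":1},{"delta_rot":[0,0,0],"xyz":[0,0,0.001],"fingers":1}]';python3 - <<'E'
from station import telemetry, viewer
import cv2, numpy as np
o=telemetry.get_obs(); print(np.round(o["contact_force"],2),np.round(o["eef_pos"],4))
f=lambda i:cv2.resize(i,None,fx=4,fy=4,interpolation=cv2.INTER_CUBIC)
im=viewer.read_camera("side")["img"][:,:,::-1]; cv2.imwrite("pics/zoom4.png",f(im[180:300,195:315]))
from h import proj
print(proj("side",[[.4137,.307,.063]]))
E
```

```text
t: 15.8
eef_pos: [0.4157, 0.3076, 0.0704]
tool_rot: [0.086, 0.996, 0.007, 0.001]
contact_force: [1.2, -4.4, 3.5]
gripper_width: 0.001
grasp_force: 2.6
[ 1.16 -4.36  3.45] [0.4157 0.3076 0.0704]
[[272.35212299 233.92541537]]
```

View pics/zoom4.png

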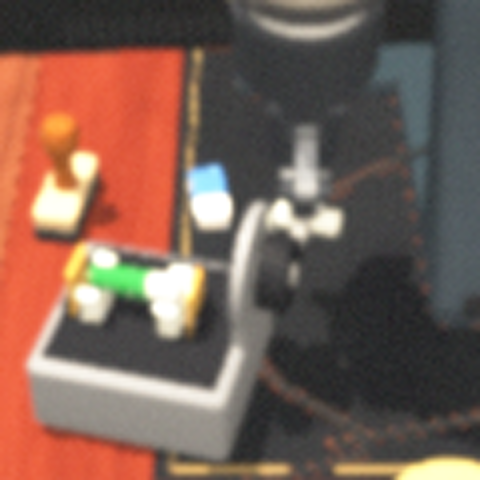

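```bash
python3 -c "
from station import job; print(job.hand_in())"
```

```text
the job is handed in; nothing more can be done
None
```

I pressed the lever to the first and second clicks, held about a second at each, and handed the job in at about 16 s with the fingertips still holding it at the third click. The highest contact force I read was about 8 N; the stamp and eraser were not touched, and no verdict came back from the hand-in.

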